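# Start the preheat at the jeweller's soldering place

### The job

Start the preheat at the soldering place: press in the switch on top of the fume fan first, then the switch on the front strip of the hotplate, then the wide top of the round timer. Press each one right in with a light touch of the fingertip, so that it stays down, and do not press a later switch before the earlier one is on. Do not lift, shove or tip the three units, and leave the other things on the bench where they are.

Things in the scene. Friction and masses are not known exactly. Their poses are not given: they have to be found in the camera images.
- fan: Fume fan, loose on the bench, about 1.3 kg: upright grey square housing 75 (x) x 150 (y) x 150 mm high on a black foot 120 x 150 mm, a round grille on its front and back. Its switch stands on the middle of its top. Origin: centre of its underside, z up, -x towards the front (the robot's side at zero yaw). 
- fan_switch_top (a point): Centre of the top face of the fan's switch: a square white cap 30 x 30 mm on the middle of the fan's top face, standing 18 mm proud of it (168 mm over the bench) when up; the point moves down with the cap.
- fan_switch (a joint): The fan's switch. Push-on switch, joint in m: 0 = fully up (off), 0.012 = pressed right in, where it meets a rubber buffer of about 2.5 N per mm (so a hard press reads a little over 0.012 and comes back to it); it starts between 0 and 0.002, slides down with a steady friction of about 2.5 N, has no return spring and stays where it is left. It counts as on beyond 0.008.
- hotplate: Hotplate, cold, loose on the bench, about 1.1 kg: low white case 180 (x) x 140 (y) x 55 mm high with a round dark plate of diameter 110 mm on the rear part (plate top 62 mm over the bench). Its switch stands on the front strip. Origin: centre of its underside, z up, -x towards the front (the robot's side at zero yaw). 
- plate_switch_top (a point): Centre of the top face of the hotplate's switch: a round white cap of diameter 28 mm on the front strip, 65 mm in front (-x) of the hotplate's centre, standing 18 mm proud of the case (73 mm over the bench) when up; the point moves down with the cap. The round plate begins 40 mm behind its centre.
- plate_switch (a joint): The hotplate's switch. Push-on switch, joint in m: 0 = fully up (off), 0.012 = pressed right in, where it meets a rubber buffer of about 2.5 N per mm (so a hard press reads a little over 0.012 and comes back to it); it starts between 0 and 0.002, slides down with a steady friction of about 2.5 N, has no return spring and stays where it is left. It counts as on beyond 0.008.
- timer: Timer, loose on the bench, about 0.3 kg: round white puck of diameter 84 mm, 32 mm high, with a wide round push top (the only round puck with a raised, narrower button; the similar round metal tin has none). Origin: centre of its underside, z up, -x towards the front (the robot's side at zero yaw). 
- timer_switch_top (a point): Centre of the top face of the timer's push top: a round white cap of diameter 48 mm in the middle of the puck, standing 18 mm proud (50 mm over the bench) when up; the point moves down with the cap.
- timer_switch (a joint): The timer's push top. Push-on switch, joint in m: 0 = fully up (off), 0.012 = pressed right in, where it meets a rubber buffer of about 2.5 N per mm (so a hard press reads a little over 0.012 and comes back to it); it starts between 0 and 0.002, slides down with a steady friction of about 2.5 N, has no return spring and stays where it is left. It counts as on beyond 0.008.
- tin: Closed round aluminium flux tin, diameter 74 mm, 32 mm high, in front of the units. Origin: centre of its underside. To be left alone.
- pliers: Pliers with red grips lying flat, 142 mm long, 58 mm wide, 14 mm high, jaws to +x of its frame. Origin: on the bench about under the pivot. To be left alone.
- oil: Small amber bottle, diameter 34 mm, 85 mm high, standing. Origin: centre of its underside. To be left alone.
- jar: Empty glass jar, diameter 72 mm, 100 mm high, standing behind the units. Origin: centre of its underside. To be left alone.
- pot: Terracotta pot, diameter 90 mm, 95 mm high, standing behind the units. Origin: centre of its underside. To be left alone.
- torch: Hand torch, a standing aluminium canister of diameter 56 mm with a black head, 176 mm high, its nozzle reaching 68 mm to +x of its frame. Origin: centre of its underside. To be left alone.
- brick: Pale soldering brick lying flat, 80 (x) x 140 (y) x 40 mm. Origin: centre of its underside. To be left alone.
There are look-alikes about, which are no part of the job. What is shaped like the hotplate but turquoise is not meant.

How it is judged:
By the outcome, as a careful person would: the job done as asked, in the order asked, and still so for the second after the job is handed in, with the robot touching nothing.
It also fails if it takes over 58 s, if anything falls off the work surface, if the arm or the gripper's body presses on something with over 40 N, if the wrist force passes 120 N, or if a joint passes its speed limit or range.

### The arm

A 6-joint arm with a two-finger parallel gripper is mounted at the origin on the work surface. World frame = base frame: x ahead of the robot, y to its left, z up, the work surface at z = 0. Lengths are in m, angles in rad, forces in N, time in s.
With the tool pointing down it reaches from about 0.225 to 0.875 m from the base axis. Payload 3.4 kg.
Tool frame: the origin (TCP) lies midway between the tips of the shut fingers; the grasp point (between the pads) lies 19 mm behind it; x points along the fingers, y is the direction in which the jaws open and shut, and the axes are right-handed (so a half turn about x gives the same grasp; the last joint's range is limited). The gripper opens to 85 mm and grips with 20 to 120 N. Pads are 22 mm wide; open, the fingers measure 114 mm over their backs; the gripper's body (76 mm by 85 mm) begins 54 mm behind the grasp point. The pads swing forward as they close: fully open they stand 13 mm farther back than shut.
Start: joints at [1.154, 0.276, 1.505, -0, 1.361, -0.121], TCP at [0.168, 0.55, 0.231] pointing down, gripper open.
Joint ranges: [-2.89, 2.89], [-0.75, 2.08], [0.22, 2.7], [-1.18, 4.32], [0.11, 2.71], [-2.7, 2.7]. Speed limits (rad/s): [2.57, 2.57, 3.14, 3.14, 3.14, 3.14].

### API

Orientations are given as a unit quaternion [w, x, y, z].
In Python, from rig import r gives the robot as it stands. The module is installed in compiled form; this text tells all that it offers.
- The arm moves only by the tool move_arm, never from a script. Its argument "steps" is one flat list of numbers, 7 for each row, row after row: the closure, from 0 (fully open) to 1 (shut), then the shift along the tool's x, y, z in m, then the turn, a rotation vector about the tool's x, y, z in rad. In form: [jaw, dx, dy, dz, ax, ay, az, jaw, dx, dy, dz, ax, ay, az, ...]. A call has exactly 5 rows; each row is the pose to reach, as a shift and turn from the pose commanded when the call began, along the tool's axes at that moment; what a row does not reach only later rows make up. A row lasts 1/12 s, in which the tool goes at most 41.7 mm and 7.16 degrees, less where a joint would pass 70% of its speed; a pose out of reach is approached as far as the arm can. A call with a gripper value outside its range is refused whole. The fingers move at their own pace and stop on an object; the grip force is fixed at half the most. Time passes only in rows, so rows that repeat a pose let the fingers close, or fill a call up. It gives the time, the measured TCP pose, the force and the opening at its end, in the units of the state.
- r.state(): the state, without advancing time (a new reading comes with each control period).
- r.capture(name): name is "scene" or "top" or "wrist"; returns a dict with "pixels" (480x640x3 uint8, red, green, blue), "fx", "fy", "cx", "cy" (pixels), "R" (3x3) and "t" (3): a world point X has camera coordinates R X + t. Camera axes: x right, y down, z forward; pixel columns grow to the right and rows downward; lengths in m; the calibration is good to about 2 mm. A picture is of the moment at which its call begins. There is no depth.
- r.finish_job(): hands the job in, once; it reports no verdict.
The state is a dict: "time_s": time; "joints": joint angles; "qvel": joint speeds; "joint_torque": joint torques, N m; "eef_pos": TCP position; "orientation": TCP orientation; "wrist_force": force on the tool from outside, world axes, zero at the start; "torque": the same for the moment, N m; "finger_gap": finger opening in m.
Only numpy, scipy, OpenCV 4.12 (cv2) and the standard library are available. Lean on these libraries where they do the work, as an engineer would, in place of code of your own. Each camera call takes 0.05 s, during which the arm holds its last target. There are 200 camera calls.

## Working session

There is one attempt and no reset: what is moved stays moved. The work goes in short steps, Python scripts to look and compute and a tool call to move; the robot and the scene stay as the last step left them, time stands still between calls to the robot, and variables do not carry over. Pictures are saved under pics/ and viewed, about 8 in all and at most 12, crops included, and the job is handed in when it is done.

Besides the shell and the picture viewer there is one more tool, called after "Request:" as name(argument=value, ...), one argument or row to a line, values as JSON. move_arm: Moves the arm, as the interface text tells. Its arguments: {"type":"object","properties":{"steps":{"type":"array","items":{"type":"number"}}},"required":["steps"]}

```bash
mkdir -p pics; cat > h.py <<'E'
import numpy as np,cv2,pickle
from rig import r
def cap(n,f):
    c=r.capture(n); cv2.imwrite(f'pics/{f}.png',c['pixels'][:,:,::-1]); pickle.dump(c,open(f'pics/{f}.pkl','wb')); return c
def ray(c,u,v,z):
    R=np.array(c['R']);t=np.array(c['t']);o=-R.T@t
    d=R.T@np.array([(u-c['cx'])/c['fx'],(v-c['cy'])/c['fy'],1]); return o+d*(z-o[2])/d[2]
def proj(c,X):
    p=np.array(c['R'])@X+c['t']; return c['fx']*p[0]/p[2]+c['cx'],c['fy']*p[1]/p[2]+c['cy']
def ld(f): return pickle.load(open(f'pics/{f}.pkl','rb'))
E
python3 - <<'E'
from h import *
for n in('top','scene'):
    c=cap(n,n+'0'); print(n,c['fx'],-np.array(c['R']).T@c['t'],np.round(c['R'],2).tolist())
print(r.state())
E
```

```text
top 613.1148891239582 [0.21192116 0.0166612  1.70131336] [[0.02, -1.0, 0.01], [-0.98, -0.02, -0.18], [0.18, -0.01, -0.98]]
scene 485.48313327783507 [1.26350786 0.4080896  0.82679393] [[-0.45, 0.89, -0.01], [0.58, 0.28, -0.77], [-0.68, -0.35, -0.64]]
{'time_s': 0.1, 'joints': array([ 1.15399621e+00,  2.76533786e-01,  1.50603749e+00, -2.03169199e-08,
        1.36071696e+00, -1.21004118e-01]), 'qvel': array([ 0.00060412, -0.00047356, -0.00214136,  0.0017634 ,  0.00010589,
        0.00156346]), 'joint_torque': array([ 1.70388375e-03, -4.17691076e+01, -2.46406031e+01, -1.90054521e-05,
        5.67808107e-03,  1.58191779e-05]), 'eef_pos': array([0.1674201 , 0.5495726 , 0.23051273]), 'orientation': array([ 0.6992278 ,  0.10362086,  0.69954631, -0.10477673]), 'wrist_force': array([-0.46658709,  0.50684951,  0.93262804]), 'torque': array([ 0.04161189,  0.05057299, -0.01469329]), 'finger_gap': 0.08544106126317406}
```

View pics/top0.png

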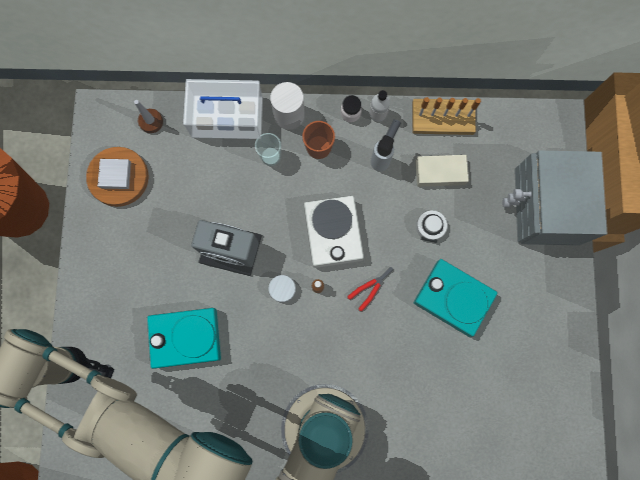

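View pics/scene0.png

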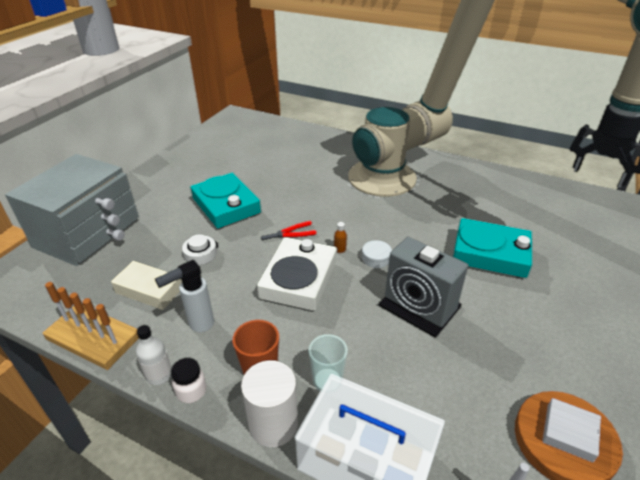

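The top view shows the fan cap at (222,239), the white hotplate's cap at (337,253) and the timer at (432,225). The things they could be confused with are:
- the turquoise plates, with caps at (157,341) and (436,284)
- the tin at (282,288), which has no button
- the white can at (287,103)

By the description I choose the grey fan, the white plate and the puck with the raised button. In the scene view these are at (428,254), (307,245) and (198,245). Next is one close crop to check.

```bash
python3 - <<'E'
from h import *
a=cv2.imread('pics/top0.png');b=cv2.imread('pics/scene0.png')
def cr(i,u,v,s=26): return cv2.resize(i[v-s:v+s,u-s:u+s],(260,260),interpolation=cv2.INTER_CUBIC)
T=[(222,239),(337,253),(432,225)];S=[(428,254),(307,245),(198,245)]
cv2.imwrite('pics/crop0.png',np.vstack([np.hstack([cr(a,*p) for p in T]),np.hstack([cr(b,*p) for p in S])]))
ct,cs=ld('top0'),ld('scene0')
for p,q,z in zip(T,S,(.167,.072,.049)): print(ray(ct,*p,z).round(4),ray(cs,*q,z).round(4))
E
```

```text
[0.4804 0.2704 0.167 ] [0.4913 0.2743 0.167 ]
[ 0.4647 -0.0243  0.072 ] [ 0.4758 -0.0159  0.072 ]
[ 0.5511 -0.2854  0.049 ] [ 0.5709 -0.2729  0.049 ]
```

View pics/crop0.png

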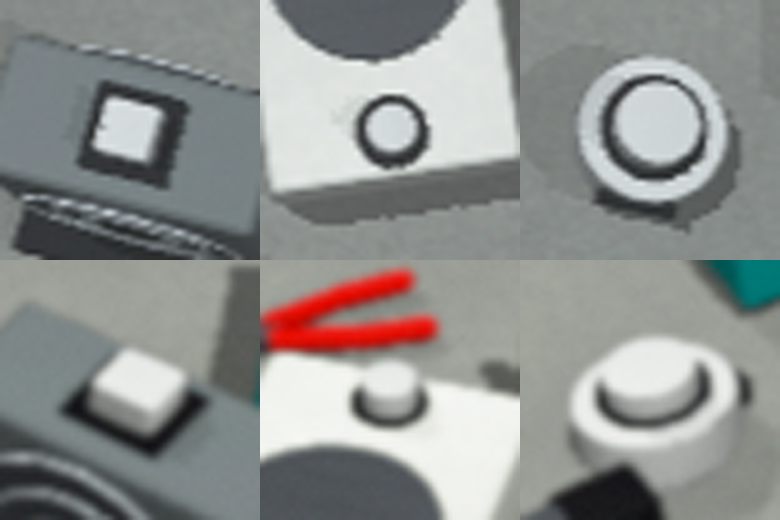

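```bash
cat >> h.py <<'E'
from scipy.spatial.transform import Rotation as Ro
def axes(s): 
    q=s['orientation']; return Ro.from_quat([q[1],q[2],q[3],q[0]]).as_matrix()
def st(*targets):
    s=r.state(); A=axes(s); print(round(s['time_s'],2),s['eef_pos'].round(4),'F',s['wrist_force'].round(2),'gap',round(s['finger_gap'],4),'j',s['joints'].round(2)); print(A.round(3).tolist())
    for t in targets: print('tool shift',(A.T@(np.array(t)-s['eef_pos'])).round(4))
E
python3 - <<'E'
from h import *
T=[(221.1,238.1),(336.9,252.1),(432.9,223.1)];S=[(429.5,250.3),(306.7,241.3),(198.5,239.5)]
ct,cs=ld('top0'),ld('scene0')
P=[]
for p,q,z in zip(T,S,(.167,.072,.049)):
    a,b=ray(ct,*p,z),ray(cs,*q,z);P.append((a+b)/2);print(a.round(4),b.round(4),P[-1].round(4))
x=P[0].copy();x[2]=.22
st(x)
E
```

```text
[0.4826 0.2728 0.167 ] [0.4787 0.2737 0.167 ] [0.4807 0.2733 0.167 ]
[ 0.4671 -0.024   0.072 ] [ 0.4637 -0.023   0.072 ] [ 0.4654 -0.0235  0.072 ]
[ 0.5565 -0.288   0.049 ] [ 0.5528 -0.285   0.049 ] [ 0.5547 -0.2865  0.049 ]
0.1 [0.1674 0.5496 0.2305] F [-0.47  0.51  0.93] gap 0.0854 j [ 1.15  0.28  1.51 -0.    1.36 -0.12]
[[-0.001, 0.292, 0.957], [-0.002, 0.957, -0.292], [-1.0, -0.002, -0.0]]
tool shift [ 0.0107 -0.173   0.3802]
```

Request:
move_arm(
  steps=[1,0,-0.017,0.037,0,0,0,1,0,-0.034,0.075,0,0,0,1,0,-0.051,0.112,0,0,0,1,0,-0.068,0.15,0,0,0,1,0,-0.085,0.187,0,0,0],
)

```text
time_s: 0.52
eef_pos: [0.3226, 0.4127, 0.231]
orientation: [0.699, 0.104, 0.699, -0.104]
wrist_force: [0.8, 0.4, 0.1]
finger_gap: 0.0256
```

Request:
move_arm(
  steps=[1,0,-0.018,0.039,0,0,0,1,0,-0.035,0.077,0,0,0,1,0,-0.053,0.115,0,0,0,1,0,-0.07,0.154,0,0,0,1,0,-0.088,0.193,0,0,0],
)

```text
time_s: 0.93
eef_pos: [0.4789, 0.2746, 0.231]
orientation: [0.699, 0.104, 0.7, -0.104]
wrist_force: [0.2, 1.4, 0.2]
finger_gap: 0.0003
```

```bash
python3 - <<'E'
from h import *
st([.4807,.2733,.175])
E
```

```text
0.93 [0.4789 0.2746 0.231 ] F [0.15 1.36 0.24] gap 0.0003 j [ 0.39  0.24  1.55  0.    1.35 -0.88]
[[-0.0, 0.292, 0.957], [0.0, 0.957, -0.292], [-1.0, -0.0, -0.001]]
tool shift [ 0.056  -0.0007  0.0021]
```

Request:
move_arm(
  steps=[1,0.015,0,0.001,0,0,0,1,0.03,0,0.001,0,0,0,1,0.045,0,0.001,0,0,0,1,0.055,0,0.001,0,0,0,1,0.055,0,0.001,0,0,0],
)

```text
time_s: 1.35
eef_pos: [0.4771, 0.2752, 0.1737]
orientation: [0.698, 0.103, 0.701, -0.105]
wrist_force: [-0.5, 0.1, -0.4]
finger_gap: 0.0001
```

```bash
python3 - <<'E'
from h import *
c=cap('scene','s1');w=cap('wrist','w1');t=cap('top','t1')
def cr(n,u,v,s=40): return cv2.resize(cv2.imread(f'pics/{n}.png')[v-s:v+s,u-s:u+s],(400,400),interpolation=cv2.INTER_CUBIC)
cv2.imwrite('pics/m1.png',np.hstack([cr('s1',428,240),cv2.resize(cv2.imread('pics/w1.png'),(400,400*480//640)) if 0 else cv2.resize(cv2.imread('pics/w1.png'),(400,400))]))
st([.4807,.2733,.175]); print(proj(c,np.array([.4807,.2733,.167])))
E
```

```text
1.5 [0.479  0.2764 0.1768] F [-0.67  0.75  0.56] gap -0.0001 j [ 0.4   0.28  1.64  0.    1.22 -0.88]
[[0.001, 0.291, 0.957], [0.0, 0.957, -0.291], [-1.0, 0.001, 0.001]]
tool shift [ 0.0018 -0.0025  0.0025]
(np.float64(429.02762812870424), np.float64(250.82097092995318))
```

View pics/m1.png

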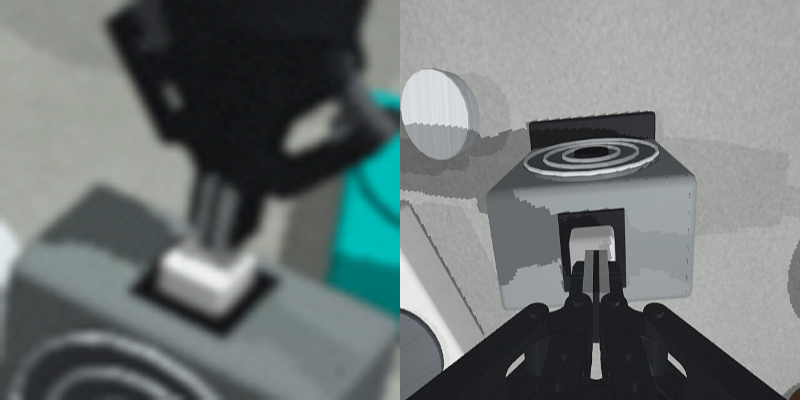

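Crop and wrist view: the shut fingertip is just over the white cap at about (215,255) in the left half, well inside it. I'll press slowly.

Request:
move_arm(
  steps=[1,0.004,-0.001,0.001,0,0,0,1,0.008,-0.001,0.001,0,0,0,1,0.011,-0.001,0.001,0,0,0,1,0.014,-0.001,0.001,0,0,0,1,0.016,-0.001,0.001,0,0,0],
)

```text
time_s: 1.92
eef_pos: [0.4799, 0.2751, 0.1605]
orientation: [0.7, 0.104, 0.699, -0.104]
wrist_force: [0.4, 0.4, 2.5]
finger_gap: 0.0001
```

Request:
move_arm(
  steps=[1,0.001,0,0,0,0,0,1,0.002,0,0,0,0,0,1,0.003,0,0,0,0,0,1,0.004,0,0,0,0,0,1,0.004,0,0,0,0,0],
)

```text
time_s: 2.33
eef_pos: [0.4798, 0.275, 0.1563]
orientation: [0.7, 0.104, 0.699, -0.104]
wrist_force: [1.5, 0.7, 2.3]
finger_gap: 0.0001
```

Request:
move_arm(
  steps=[1,0.0005,0,0,0,0,0,1,0.001,0,0,0,0,0,1,0.0015,0,0,0,0,0,1,0.002,0,0,0,0,0,1,0.002,0,0,0,0,0],
)

```text
time_s: 2.75
eef_pos: [0.4798, 0.275, 0.1553]
orientation: [0.7, 0.104, 0.699, -0.104]
wrist_force: [0.2, 0.8, 7.3]
finger_gap: -0.0
```

Force rose to 7 N at the buffer, so the fan cap is fully in. Now I'll lift and move to the hotplate.

Request:
move_arm(
  steps=[1,-0.01,0,0,0,0,0,1,-0.035,0,0,0,0,0,1,-0.05,-0.025,0.006,0,0,0,1,-0.05,-0.063,0.016,0,0,0,1,-0.05,-0.1,0.025,0,0,0],
)

```text
time_s: 3.17
eef_pos: [0.4739, 0.1711, 0.2052]
orientation: [0.7, 0.103, 0.699, -0.103]
wrist_force: [0.5, -0.2, -0.2]
finger_gap: 0.0002
```

Request:
move_arm(
  steps=[1,0,-0.038,0.01,0,0,0,1,0,-0.076,0.02,0,0,0,1,0,-0.114,0.029,0,0,0,1,0,-0.152,0.039,0,0,0,1,0,-0.19,0.048,0,0,0],
)

```text
time_s: 3.58
eef_pos: [0.4633, -0.0256, 0.2042]
orientation: [0.699, 0.104, 0.7, -0.104]
wrist_force: [0.9, -0.3, -0.2]
finger_gap: -0.0003
```

```bash
python3 - <<'E'
from h import *
c=cap('top','t2');w=cap('wrist','w2');s=cap('scene','s2')
st([.4654,-.0235,.082])
def cr(n,u,v,q=26): return cv2.resize(cv2.imread(f'pics/{n}.png')[v-q:v+q,u-q:u+q],(390,390),interpolation=cv2.INTER_CUBIC)
cv2.imwrite('pics/m2.png',np.hstack([cr('t2',222,239),cr('s2',428,254)]))
E
```

```text
3.73 [ 0.4637 -0.0263  0.2041] F [ 0.01  0.49 -0.66] gap -0.0003 j [-0.21  0.13  1.77 -0.    1.25 -1.48]
[[-0.002, 0.297, 0.955], [0.0, 0.955, -0.297], [-1.0, -0.001, -0.002]]
tool shift [0.1221 0.0033 0.001 ]
```

View pics/m2.png

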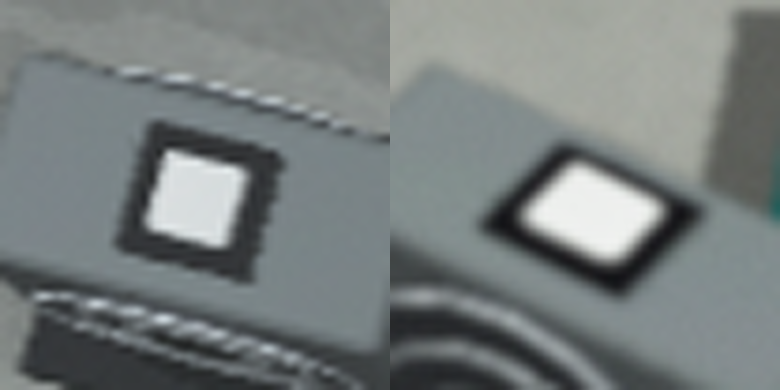

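The fan cap is now low in its dark frame in both views (top (222,239), scene (429,255)), and the fan has not moved. Next I'll descend over the plate switch.

Request:
move_arm(
  steps=[1,0.03,0.002,0.001,0,0,0,1,0.065,0.003,0.001,0,0,0,1,0.095,0.003,0.001,0,0,0,1,0.115,0.003,0.001,0,0,0,1,0.12,0.003,0.001,0,0,0],
)

```text
time_s: 4.15
eef_pos: [0.4631, -0.0193, 0.081]
orientation: [0.696, 0.104, 0.703, -0.103]
wrist_force: [-0.7, 0.3, 0.2]
finger_gap: -0.0
```

```bash
python3 - <<'E'
from h import *
w=cap('wrist','w3');s=cap('scene','s3')
st([.4654,-.0235,.073])
a=cv2.resize(cv2.imread('pics/s3.png')[201:281,267:347],(400,400),interpolation=cv2.INTER_CUBIC)
cv2.imwrite('pics/m3.png',np.hstack([a,cv2.resize(cv2.imread('pics/w3.png'),(400,400))]))
E
```

```text
4.25 [ 0.4656 -0.02    0.0834] F [-0.74 -0.53  0.77] gap 0.0001 j [-0.19  0.25  1.95  0.    0.94 -1.47]
[[-0.003, 0.29, 0.957], [0.001, 0.957, -0.29], [-1.0, 0.0, -0.004]]
tool shift [ 0.0104 -0.0034  0.0009]
```

View pics/m3.png

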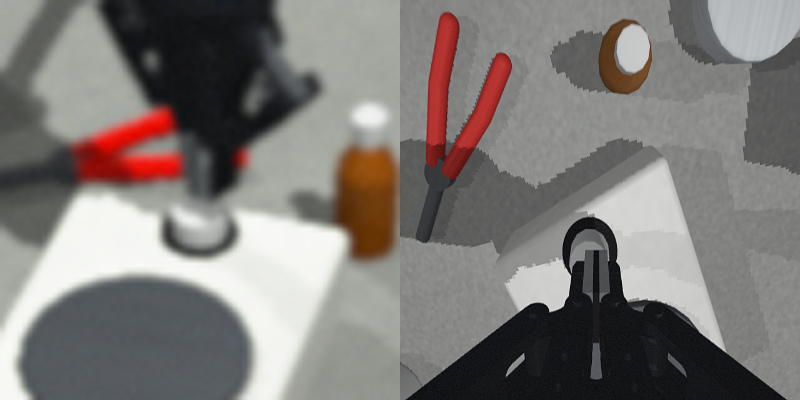

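The tip is over the cap (left half (200,200)), and the wrist view shows it about 3 mm to the oil-bottle side. I'll correct that and press.

Request:
move_arm(
  steps=[1,0.002,-0.003,0.001,0,0,0,1,0.006,-0.003,0.001,0,0,0,1,0.01,-0.003,0.001,0,0,0,1,0.014,-0.003,0.001,0,0,0,1,0.017,-0.003,0.001,0,0,0],
)

```text
time_s: 4.67
eef_pos: [0.4675, -0.0246, 0.0677]
orientation: [0.7, 0.104, 0.699, -0.104]
wrist_force: [1.0, -0.1, 3.6]
finger_gap: -0.0006
```

Request:
move_arm(
  steps=[1,0.001,0,0,0,0,0,1,0.002,0,0,0,0,0,1,0.003,0,0,0,0,0,1,0.004,0,0,0,0,0,1,0.004,0,0,0,0,0],
)

```text
time_s: 5.08
eef_pos: [0.4672, -0.0246, 0.0634]
orientation: [0.7, 0.104, 0.699, -0.104]
wrist_force: [1.6, 0.0, 2.2]
finger_gap: 0.0003
```

Request:
move_arm(
  steps=[1,0.001,0,0,0,0,0,1,0.002,0,0,0,0,0,1,0.003,0,0,0,0,0,1,0.0035,0,0,0,0,0,1,0.0035,0,0,0,0,0],
)

```text
time_s: 5.5
eef_pos: [0.4672, -0.0246, 0.0603]
orientation: [0.7, 0.104, 0.699, -0.104]
wrist_force: [1.0, -0.9, 6.1]
finger_gap: 0.0
```

Buffer reached at 6 N. Now I'll lift and travel to the timer.

Request:
move_arm(
  steps=[1,-0.015,0,0,0,0,0,1,-0.05,0,0,0,0,0,1,-0.07,-0.02,0.014,0,0,0,1,-0.07,-0.05,0.036,0,0,0,1,-0.07,-0.082,0.058,0,0,0],
)

```text
time_s: 5.92
eef_pos: [0.498, -0.1198, 0.1309]
orientation: [0.7, 0.103, 0.699, -0.103]
wrist_force: [-0.1, -0.1, -0.6]
finger_gap: 0.0001
```

Request:
move_arm(
  steps=[1,0,-0.032,0.023,0,0,0,1,0,-0.064,0.045,0,0,0,1,0,-0.096,0.068,0,0,0,1,0,-0.128,0.09,0,0,0,1,0,-0.143,0.102,0,0,0],
)

```text
time_s: 6.33
eef_pos: [0.554, -0.2906, 0.1285]
orientation: [0.699, 0.105, 0.7, -0.105]
wrist_force: [0.2, 0.4, -0.1]
finger_gap: 0.0001
```

```bash
python3 - <<'E'
from h import *
c=cap('top','t4');w=cap('wrist','w4');s=cap('scene','s4')
st([.5547,-.2865,.06])
def cr(n,u,v,q=26): return cv2.resize(cv2.imread(f'pics/{n}.png')[v-q:v+q,u-q:u+q],(390,390),interpolation=cv2.INTER_CUBIC)
cv2.imwrite('pics/m4.png',np.hstack([cr('t4',337,253),cr('s4',307,245)]))
E
```

```text
6.48 [ 0.553  -0.287   0.1281] F [ 0.42  0.77 -0.53] gap -0.0002 j [-0.59  0.42  1.55  0.    1.18 -1.86]
[[-0.003, 0.294, 0.956], [0.002, 0.956, -0.294], [-1.0, 0.001, -0.004]]
tool shift [0.0681 0.0009 0.0017]
```

View pics/m4.png

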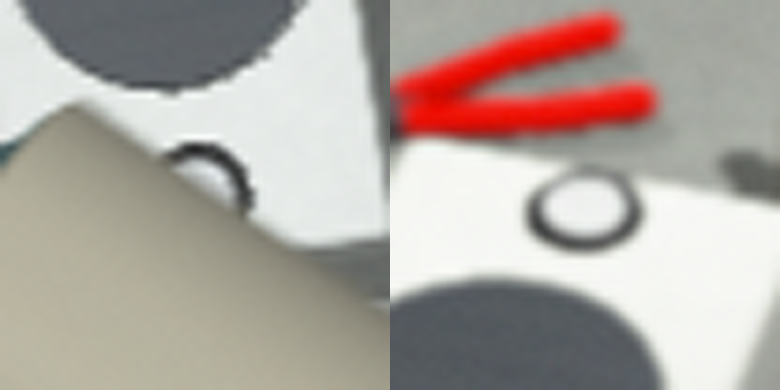

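The scene crop (585,205) shows the plate cap low in its ring, and the case and pliers have not moved. The arm hides part of the cap in the top view. I'll go down to the timer: cap top about 0.049, fully in at 0.038.

Request:
move_arm(
  steps=[1,0.025,0.001,0.001,0,0,0,1,0.05,0.001,0.001,0,0,0,1,0.065,0.001,0.001,0,0,0,1,0.07,0.001,0.001,0,0,0,1,0.07,0.001,0.001,0,0,0],
)

```text
time_s: 6.9
eef_pos: [0.5534, -0.2832, 0.058]
orientation: [0.698, 0.105, 0.701, -0.103]
wrist_force: [-0.6, 0.7, -0.0]
finger_gap: -0.0001
```

```bash
python3 - <<'E'
from h import *
w=cap('wrist','w5');s=cap('scene','s5')
st([.5547,-.2865,.05])
a=cv2.resize(cv2.imread('pics/s5.png')[200:280,158:238],(400,400),interpolation=cv2.INTER_CUBIC)
cv2.imwrite('pics/m5.png',np.hstack([a,cv2.resize(cv2.imread('pics/w5.png'),(400,400))]))
E
```

```text
7.0 [ 0.5554 -0.2849  0.0604] F [0.41 0.21 0.59] gap -0.0 j [-0.59  0.48  1.63  0.    1.03 -1.86]
[[0.0, 0.291, 0.957], [0.0, 0.957, -0.291], [-1.0, 0.0, 0.0]]
tool shift [ 0.0104 -0.0018 -0.0002]
```

View pics/m5.png

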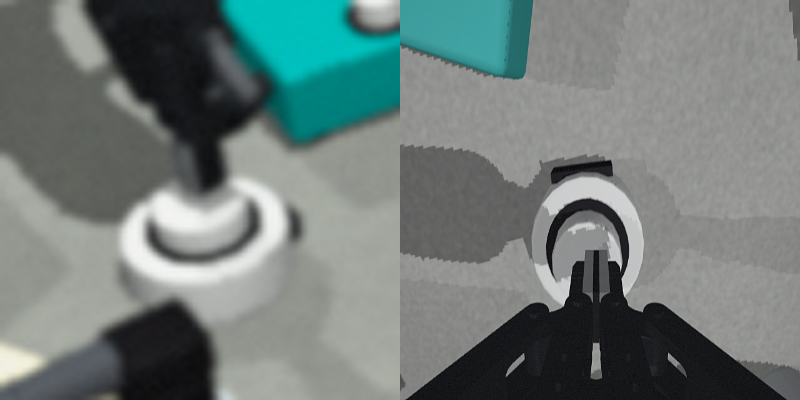

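The tip is over the middle of the timer top at about (203,190), with the torch head clear. I'll press.

Request:
move_arm(
  steps=[1,0.002,-0.002,0,0,0,0,1,0.006,-0.002,0,0,0,0,1,0.01,-0.002,0,0,0,0,1,0.014,-0.002,0,0,0,0,1,0.017,-0.002,0,0,0,0],
)

```text
time_s: 7.42
eef_pos: [0.5553, -0.288, 0.043]
orientation: [0.7, 0.104, 0.699, -0.104]
wrist_force: [-0.1, 0.2, 1.7]
finger_gap: -0.0001
```

Request:
move_arm(
  steps=[1,0.001,0,0,0,0,0,1,0.002,0,0,0,0,0,1,0.003,0,0,0,0,0,1,0.004,0,0,0,0,0,1,0.004,0,0,0,0,0],
)

```text
time_s: 7.83
eef_pos: [0.5552, -0.2879, 0.0388]
orientation: [0.7, 0.104, 0.699, -0.104]
wrist_force: [0.8, -0.5, 1.9]
finger_gap: -0.0001
```

Request:
move_arm(
  steps=[1,0.0005,0,0,0,0,0,1,0.001,0,0,0,0,0,1,0.0015,0,0,0,0,0,1,0.002,0,0,0,0,0,1,0.002,0,0,0,0,0],
)

```text
time_s: 8.25
eef_pos: [0.5552, -0.2879, 0.0375]
orientation: [0.7, 0.104, 0.699, -0.104]
wrist_force: [1.8, -0.7, 6.4]
finger_gap: 0.0
```

Buffer reached. Now I'll lift straight up and look.

Request:
move_arm(
  steps=[1,-0.015,0,0,0,0,0,1,-0.05,0,0,0,0,0,1,-0.09,0,0,0,0,0,1,-0.13,0,0,0,0,0,1,-0.15,0,0,0,0,0],
)

```text
time_s: 8.67
eef_pos: [0.5555, -0.2879, 0.191]
orientation: [0.701, 0.104, 0.698, -0.105]
wrist_force: [-0.1, -0.2, -0.2]
finger_gap: -0.0003
```

```bash
python3 - <<'E'
from h import *
s=cap('scene','s6');t=cap('top','t6');st()
i=cv2.imread('pics/s6.png')
f=lambda u,v,q=26: cv2.resize(i[v-q:v+q,u-q:u+q],(260,260),interpolation=cv2.INTER_CUBIC)
a=np.hstack([f(428,254),f(307,245),f(198,245)])
b=np.hstack([cv2.resize(cv2.imread(f'pics/{n}.png')[60:380,100:520],(390,297)) for n in('top0','t6')])
cv2.imwrite('pics/m6.png',np.vstack([a,b]))
E
```

```text
8.77 [ 0.5563 -0.2885  0.1911] F [-0.12 -0.16 -0.03] gap 0.0001 j [-0.59  0.37  1.46  0.    1.3  -1.86]
[[0.006, 0.291, 0.957], [-0.004, 0.957, -0.291], [-1.0, -0.002, 0.007]]
```

View pics/m6.png

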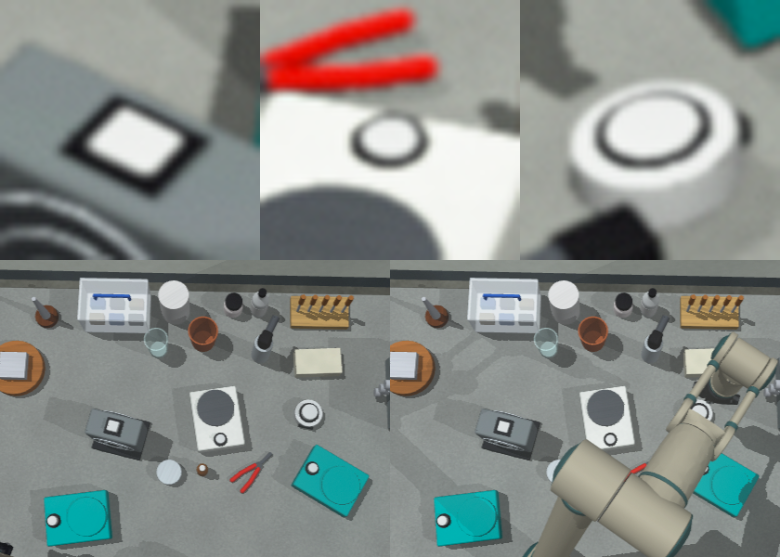

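All three caps sit low in their rings at (135,140), (388,137) and (655,130). The units stand where they were, and the arm is clear.

```bash
python3 -c "
from rig import r
print(r.finish_job())"
```

```text
the job is handed in; nothing more can be done
None
```

I pressed the fan switch, then the switch on the white hotplate, then the timer top, each with the shut fingertip, and handed the job in at about 8.8 s.

- **Presses:** each cap slid at about 2–3 N and ended against its rubber buffer at 6–7 N. The fingertip stopped 0.5–0.7 mm below the pressed-in height each time. I checked the fan and hotplate caps in pictures before pressing the next switch.
- **Last pictures:** the last scene view shows all three caps down in their rings and staying there. The three units look to be where they were at the start. The other things that are in view look unmoved too. The gripper was clear at z = 0.19 m with no force on it.
- **What disagreed or could not be checked:** my measured positions from the two cameras differed by about 4–5 mm, which was well inside every cap. In the last top view the arm hid part of the timer, tin, oil bottle, pliers and brick. The switch readings themselves can't be read, so "on" rests on the force, the fingertip height and the pictures.

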